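Pump the ratchet press to seat a press-fit connector

TASK

Press the grey connector fully home into the circuit board with the ratchet bench press: reach in under its work light and pump the lever in full strokes, right down to its stop and all the way back up each time, until you feel the connector come hard down on the board. Stop there without forcing the lever, let it rise to the top and take your hand away. Do not bump the work light, and leave the bottle, spool, tip cleaner and meter where they are.

Things in the scene. Friction and masses are not known exactly. Their poses are not given: they have to be found in the camera images.
- press: Grey cast-iron ratchet bench press, fixed to the table. Origin on the table under the ram, z up. In its own frame: base plate x -65..65, y -175..95, 22 mm high; column and head at y below 34 (head x -22..34, z 175..265 mm); the ram slides vertically at x = y = 0; the lever points to +y and swings in the upright plane x = -47 mm, on the robot's side. Yaw within 0.25 rad of the world axes.
- lamp: White LED work-light bar on rods from the head. Same origin and axes as press. The bar spans x -71..-31, y -112..242, z 409..436 mm, right above the lever, 120 mm over the raised grip. A gripper upright over the grip runs into it; one leaning 30 to 45 degrees, wrist towards the press's -x side, fits under it.
- lever (a joint): Lever swing (rad): 0 = top stop, 25 degrees above level; grows as it is pushed down; 0.873 = bottom stop, 25 degrees below. A spring returns it to 0. Going down, its pawl drives the ram's coarse rack; going up, the pawl clicks back over the teeth and the ram stays. A full stroke drives the ram one 16 mm tooth (the first stroke 5 to 21 mm), a short one less or nothing. 4 or 5 strokes are needed.
- lever_grip (a point): Centre of the lever's round black rubber grip, 165 mm from the pivot; grip 24 mm thick, spanning 108 to 218 mm from the pivot. 290 mm above the table with the lever up, 150 mm down. Push it with closed fingertips or grasp it. Felt here: 6 to 10 N on a free stroke, 10 to 16 N while the connector goes in, then a dead stop part-way down a stroke when it is home.
- lever_pivot (a point): Pivot of the lever, at x -47, y -24, z 220 mm in the press's frame. The lever turns about the press's x axis.
- ram: Toothed steel ram with a pressing bar 100 x 16 x 15 mm at its foot. Origin in the middle of the bar's underside: 127 to 147 mm above the table at the start, 73 mm when the connector is home. Stiff in its guide: stays where it is left.
- connector: Grey press-fit connector 94 x 12 x 14 mm under the ram, long side along the press's x, on a green circuit board whose top is 59 mm above the table. Origin in the middle of its underside: starts 6 mm proud (at 65 mm), home at 59 mm. Going in takes 30 N from the ram; over 250 N crushes it, about 45 N straight down at the grip once it is home.
- bottle: White plastic bottle 56 mm across, 165 mm tall, origin at the centre of its foot. Bystander.
- spool: Copper wire spool standing on end, 68 mm across, 46 mm tall, origin at the centre of its foot. Bystander.
- tip_cleaner: Domed brass tip cleaner, 72 mm across, 64 mm tall, origin at the centre of its foot. Bystander.
- meter: Hand multimeter 85 x 180 x 38 mm lying on its back, origin at the centre of its underside. Bystander.

How it is judged:
On the way, in this order (a step that is already met when the one before it is completed fails the run):
1. first stroke: lever right down (within 0.07 rad of its bottom stop) (value of joint lever above 0.8 rad), for 0.05 s.
2. lever all the way back up (within 0.08 rad of its top stop) (value of joint lever below 0.08 rad), for 0.05 s.
3. second stroke: lever right down (value of joint lever above 0.8 rad), for 0.05 s.
4. lever all the way back up (value of joint lever below 0.08 rad), for 0.05 s.
5. third stroke: lever right down (value of joint lever above 0.8 rad), for 0.05 s.
6. lever all the way back up (value of joint lever below 0.08 rad), for 0.05 s.
7. connector pressed home: underside within 1 mm of the board (z of connector in the frame of press below 0.06 m), for 0.1 s.
At the end, for the whole second after the job is handed in: The connector's underside is within 1 mm of the board (less than 60 mm above the table), the ram still rests down on it (less than 75.5 mm above the table) and the lever is back up within 0.08 rad of its top stop (z of connector in the frame of press below 0.06 m and z of ram in the frame of press below 0.0755 m and value of joint lever below 0.08 rad); the robot touches nothing.
It fails at once if the connector is crushed: the ram presses on it with more than 250 N (contact force between ram and connector above 250 N).
It fails at once if the work light is bumped with more than 4 N (contact force between anything else and lamp above 4 N).
It fails at once if the bottle, spool, tip cleaner or meter is moved more than 25 mm or tipped more than 0.35 rad (distance of any of bottle, spool, tip_cleaner, meter from where it was at the start of the episode above 0.025 m or angle between any of bottle, spool, tip_cleaner, meter's own z axis and vertical above 0.35 rad).
It also fails if it takes over 54 s, if anything falls off the work surface, if the arm or the gripper's body presses on something with over 40 N, if the wrist force passes 120 N, or if a joint passes its speed limit or range.

ROBOT

A 7-joint arm with a two-finger parallel gripper is mounted at the origin on the work surface. World frame = base frame: x ahead of the robot, y to its left, z up, the work surface at z = 0. Lengths are in m, angles in rad, forces in N, time in s.
With the tool pointing down it reaches from about 0.375 to 0.925 m from the base axis. Payload 3.1 kg.
Tool frame: the origin (TCP) lies midway between the tips of the shut fingers; the grasp point (between the pads) lies 19 mm behind it (grip_point_offset is the z of the grasp point in the tool frame, in m); z points along the fingers, y is the line along which they close (so a half turn about z gives the same grasp; the last joint's range is limited). The gripper opens to 85 mm and grips with 20 to 120 N. Pads are 22 mm wide; open, the fingers measure 114 mm over their backs; the gripper's body (76 mm by 85 mm) begins 54 mm behind the grasp point. The pads swing forward as they close: fully open they stand 13 mm farther back than shut.
Start: joints at [-1.27, 0.383, 0.044, 1.598, -0.018, 1.161, -0.05], TCP at [0.252, 0.599, 0.231] pointing down, gripper open.
Joint ranges: [-2.61, 2.61], [-0.41, 2.15], [-1.48, 1.57], [0, 2.5], [-1.57, 4.71], [0.05, 1.97], [-2.85, 2.85]. Speed limits (rad/s): [2.79, 2.79, 3.14, 3.14, 3.14, 3.14, 3.14].

INTERFACE

Orientations are given as a unit quaternion [x, y, z, w].
In Python, from rig import state, capture, camera_params, finish_job, grip_point_offset gives the robot as it stands. The module is installed in compiled form; this text tells all that it offers.
- The arm moves only by the tool step_arm, never from a script. Its argument "commands" is a list of rows, each an object with "travel": the shift along the tool's x, y, z in m, a list of three; "angular": the turn, a rotation vector about the tool's x, y, z in degrees, a list of three; "claw": the opening, from -1 (shut) to 1 (fully open). A call has 1 to 8 rows; each row is the pose to reach, as a shift and turn from the pose commanded when the call began, along the tool's axes at that moment; what a row does not reach only later rows make up. A row lasts 1/10 s, in which the tool goes at most 50 mm and 8.59 degrees, less where a joint would pass 70% of its speed; a pose out of reach is approached as far as the arm can. A call with a gripper value outside its range is refused whole. The fingers move at their own pace and stop on an object; "grip_force" is the grip in N (left out, the last holds). Time passes only in rows, so rows that repeat a pose let the fingers close. It gives the time, the measured TCP pose, the force, the opening and the grip force at its end, in the units of the state.
- state(): the state, without advancing time (a new reading comes with each control period).
- capture(name): name is "scene" or "top" or "wrist"; returns the picture (384x512x3 uint8, blue, green, red); there is no depth.
- camera_params(name): a dict with "fovy" (degrees; the focal length in pixels is half the picture's height over the tangent of half this angle, whatever the lens; pixels are square), "cx", "cy" (the principal point, pixels), "eye" and "rotation" of the camera in the world; the wrist camera has in their place "tool_from_camera" (4x4, takes a point from camera to tool coordinates, whose origin is the TCP and whose axes are the flange's). Camera axes: x right, y down, z forward; pixel columns grow to the right and rows downward; lengths in m; the calibration is good to about 2 mm. A picture is of the moment at which its call begins: read the wrist's pose just before it. camera_params takes no time and is no camera call.
- finish_job(): hands the job in; it is judged then, once.
The state is a dict: "time_s": time; "joints": joint angles; "qvel": joint speeds; "joint_efforts": joint torques, N m; "eef_pos": TCP position; "tool_rot": TCP orientation; "force": force on the tool from outside, world axes, zero at the start; "moment": the same for the moment, N m; "finger_gap": opening from 0.0 (shut) to 1.0 (fully open); "grip_force": force on a finger pad.
Only numpy, scipy, OpenCV 4.12 (cv2) and the standard library are available. Lean on these libraries where they do the work, as an engineer would, in place of code of your own. Each camera call takes 0.05 s, during which the arm holds its last target. There are 200 camera calls.

## Working session

There is one attempt and no reset: what is moved stays moved. The work goes in short steps, Python scripts to look and compute and a tool call to move; the robot and the scene stay as the last step left them, time stands still between calls to the robot, and variables do not carry over. Pictures are saved under pics/ and viewed, at most 10 in all, crops included, and the job is handed in when it is done.

Besides the shell and the picture viewer there is one more tool, called as a command line: name --argument value ..., lists and objects as JSON in quotes. step_arm: Moves the arm, as the interface text tells. Its arguments: {"type":"object","properties":{"commands":{"type":"array","items":{"type":"object","properties":{"travel":{"type":"array","items":{"type":"number"}},"angular":{"type":"array","items":{"type":"number"}},"claw":{"type":"number"}}}},"grip_force":{"type":"number"}},"required":["commands"]}

```bash
mkdir -p pics; python3 - <<'E'
from rig import *
import cv2
print(state(), grip_point_offset)
for n in("scene","top"):
    cv2.imwrite(f"pics/{n}0.png",cv2.resize(capture(n),(800,600),interpolation=cv2.INTER_CUBIC)); print(n,camera_params(n))
E
```

```text
{'time_s': 0.0, 'joints': array([-1.26981605,  0.38385491,  0.04382636,  1.59960001, -0.01793947,
        1.16122241, -0.04989965]), 'qvel': array([ 3.28782973e-04, -9.94972325e-05,  1.01911387e-03,  8.57746882e-05,
       -9.59636319e-04,  9.23006367e-04, -7.42258455e-04]), 'joint_efforts': array([ 8.15477870e-05, -4.33453882e+01,  1.02448270e+00, -2.49513441e+01,
        1.05506237e-02,  1.15418580e-02, -1.05638293e-05]), 'eef_pos': array([0.25200834, 0.59811218, 0.22986213]), 'tool_rot': array([ 1.98036630e-01,  9.80193696e-01, -1.32908048e-03, -2.14249710e-04]), 'force': array([-0.81423967,  1.0415822 , -0.11529332]), 'moment': array([ 0.02931161, -0.01626758,  0.04282918]), 'grip_force': 0.0, 'finger_gap': 0.9984848587490954} -0.0187
scene {'fovy': 53.339282805902386, 'cx': 258.3661873527423, 'cy': 186.47528005036258, 'eye': array([ 1.18862364, -0.17133286,  0.83962534]), 'rotation': array([ 0.73175235,  0.57545144, -0.2310757 , -0.28283946])}
top {'fovy': 45.03303727887377, 'cx': 260.7110583323555, 'cy': 195.8301840785043, 'eye': array([ 0.47034294, -0.01313717,  1.32062118]), 'rotation': array([-0.70181358,  0.71020536, -0.04299572,  0.03489142])}
```

View pics/scene0.png

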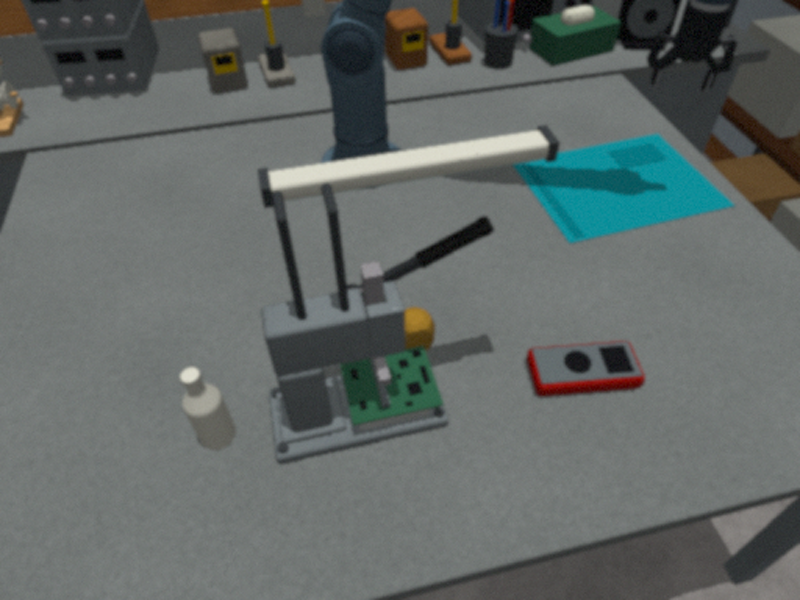

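View pics/top0.png

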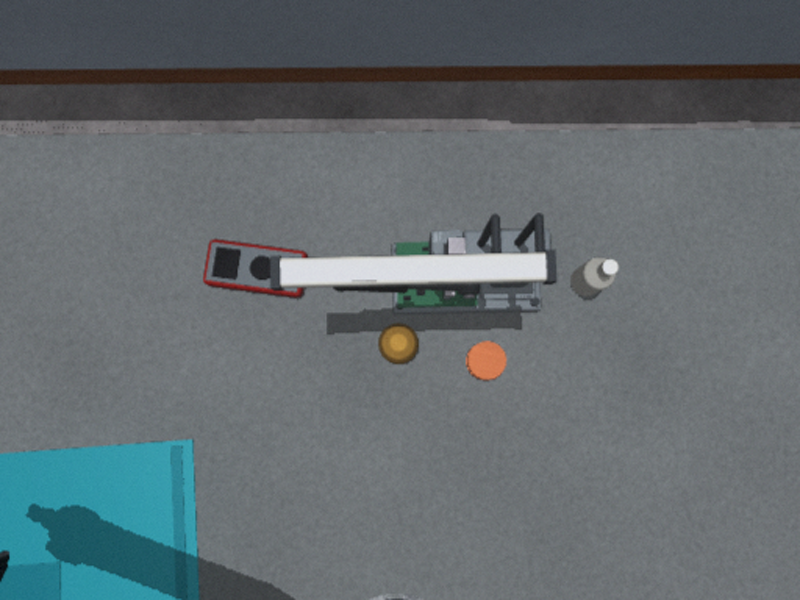

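The scene view shows the press with its lever grip (scene ~(420..490, 258..225)) under the lamp. In the top view the lamp bar spans ~(272..555, 252..288), with the tip cleaner at (398,343) and the spool at (487,360) on the robot's side. Next I'll view enlarged crops for a pose fit.

```bash
python3 - <<'E'
import cv2
from rig import *
s=capture("scene");t=capture("top")
cv2.imwrite("pics/s1.png",cv2.resize(s[75:300,160:360],None,fx=2.6,fy=2.6,interpolation=cv2.INTER_CUBIC))
cv2.imwrite("pics/t1.png",cv2.resize(t[125:245,160:360],None,fx=4,fy=4,interpolation=cv2.INTER_CUBIC))
E
```

```text
(no output)
```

View pics/s1.png

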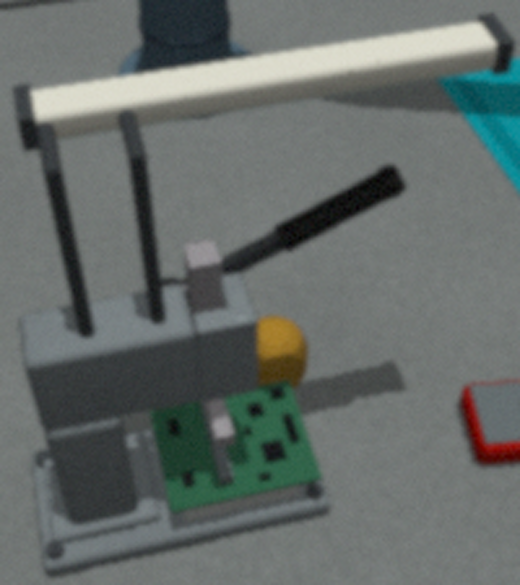

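View pics/t1.png

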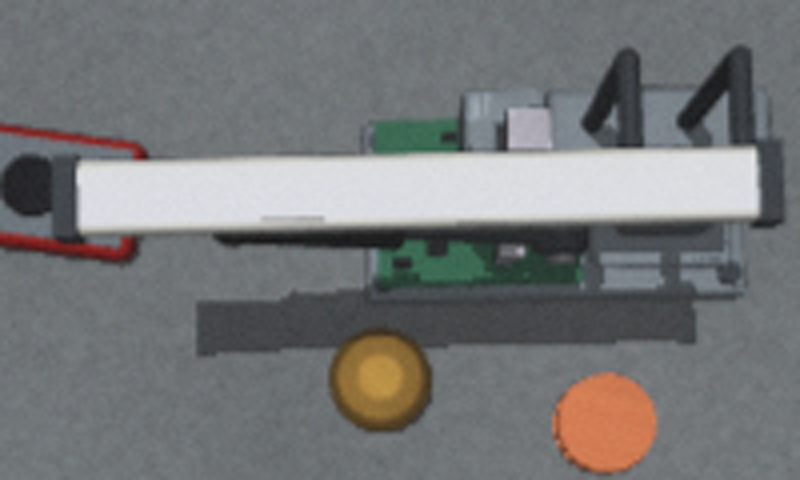

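Readings: in the top crop, the lamp ends are at (52,198) and (783,181), and the base corners at (370,297) and (745,295). In the scene crop, the base corners are at (328,500) and (47,562), and the grip runs from (285,238) to (395,178). I'll fit the pose from these.

```bash
cat > h.py <<'E'
import numpy as np
from scipy.spatial.transform import Rotation as R
from rig import *
def proj(n,P):
    c=camera_params(n);f=192/np.tan(np.radians(c["fovy"]/2))
    q=R.from_quat(c["rotation"]).inv().apply(np.atleast_2d(P)-c["eye"])
    return np.c_[c["cx"]+f*q[:,0]/q[:,2],c["cy"]+f*q[:,1]/q[:,2]]
def ray(n,u,z):
    c=camera_params(n);f=192/np.tan(np.radians(c["fovy"]/2))
    d=R.from_quat(c["rotation"]).apply([(u[0]-c["cx"])/f,(u[1]-c["cy"])/f,1])
    return c["eye"]+d*(z-c["eye"][2])/d[2]
def W(p,P): return R.from_euler("z",p[2]).apply(P)+[p[0],p[1],0]
E
python3 - <<'E'
from h import *
from scipy.optimize import least_squares
T=lambda u,v:(160+u/4,125+v/4); S=lambda u,v:(160+u/2.6,75+v/2.6)
c,s=np.cos(np.radians(25)),np.sin(np.radians(25))
g=lambda r:[-.047,-.024+r*c,.22+r*s]
obs=[("top",[-.051,.242,.430],T(52,198)),("top",[-.051,-.112,.430],T(783,181)),
("top",[-.065,.095,.011],T(370,298)),("top",[-.065,-.175,.011],T(745,296)),
("scene",[.065,.095,.022],S(328,500)),("scene",[.065,-.175,.022],S(47,562)),
("scene",g(.218),S(396,178)),("scene",g(.108),S(283,238))]
fn=lambda p:np.concatenate([(proj(n,W(p,np.array(P)))[0]-u) for n,P,u in obs])
r=least_squares(fn,[.5,0,0],loss="soft_l1");print(r.x);print(fn(r.x).reshape(-1,2).round(1))
p=r.x;np.save("p.npy",p)
print("grip",W(p,np.array(g(.165))),"pivot",W(p,np.array([-.047,-.024,.22])))
print("tip",ray("top",T(380,380),.05),"spool",ray("top",T(606,422),.046))
print("meter ends",ray("top",(205*.64,265*.64),.03),ray("top",(305*.64,275*.64),.03), "bottle",ray("scene",(212*.64,440*.64),0))
E
```

```text
[ 0.66583879 -0.09666761  0.01066122]
[[ 0.5  0.1]
 [-0.4  0.5]
 [-1.1  1.8]
 [-0.1  0.2]
 [ 1.1  1.1]
 [-2.4  2.7]
 [ 1.1 -0.8]
 [-1.4  0.4]]
grip [0.61750306 0.02836497 0.28973201] pivot [ 0.61909732 -0.12116731  0.22      ]
tip [ 0.54431037 -0.01209806  0.05      ] spool [ 0.51382417 -0.16709924  0.046     ]
meter ends [0.69141052 0.33452736 0.03      ] [0.67126559 0.15472311 0.03      ] bottle [ 0.66450706 -0.3661939   0.        ]
```

```bash
cat >> h.py <<'E'
th=np.radians(52);s_,c_=np.sin(th),np.cos(th)
RT=R.from_matrix(np.array([[-c_,0,-s_],[0,1,0],[s_,0,-c_]]).T)
def rel(pos,rot=RT):
    s=state();q=R.from_quat(s["tool_rot"])
    return q.inv().apply(np.array(pos)-s["eef_pos"]).round(4),np.degrees((q.inv()*rot).as_rotvec()).round(2)
E
python3 - <<'E'
from h import *
print(camera_params("wrist")["tool_from_camera"].round(3))
zt=RT.apply([0,0,1]);C=np.array([.6243,.0284,.3122])
print(rel(C-.2*zt)); print(RT.as_matrix().round(3))
E
```

```text
[[ 0.001 -0.96  -0.279  0.071]
 [ 1.     0.001  0.001  0.001]
 [-0.001 -0.279  0.96  -0.142]
 [ 0.     0.     0.     1.   ]]
(array([-0.419 , -0.4424, -0.2042]), array([-10.45, -51.3 , -21.2 ]))
[[-0.616  0.     0.788]
 [ 0.     1.     0.   ]
 [-0.788  0.    -0.616]]
```

step_arm --commands '[{"travel": [-0.2, -0.22, -0.15], "angular": [-5, -25, -10.5], "claw": -1}, {"travel": [-0.2, -0.22, -0.15], "angular": [-5, -25, -10.5], "claw": -1}, {"travel": [-0.2, -0.22, -0.15], "angular": [-5, -25, -10.5], "claw": -1}, {"travel": [-0.419, -0.442, -0.204], "angular": [-10.45, -51.3, -21.2], "claw": -1}, {"travel": [-0.419, -0.442, -0.204], "angular": [-10.45, -51.3, -21.2], "claw": -1}, {"travel": [-0.419, -0.442, -0.204], "angular": [-10.45, -51.3, -21.2], "claw": -1}, {"travel": [-0.419, -0.442, -0.204], "angular": [-10.45, -51.3, -21.2], "claw": -1}, {"travel": [-0.419, -0.442, -0.204], "angular": [-10.45, -51.3, -21.2], "claw": -1}]'

```text
time_s: 1.0
eef_pos: [0.381, 0.2466, 0.3641]
tool_rot: [-0.004, 0.899, -0.002, 0.438]
force: [-33.3, -18.2, 39.2]
finger_gap: -0.004
grip_force: 0.0
```

```bash
python3 - <<'E'
from h import *
zt=RT.apply([0,0,1]);C=np.array([.6243,.0284,.3122])
print(state()["eef_pos"],state()["joints"].round(2),rel(C-.2*zt),rel(C-.1*zt))
E
```

```text
[0.38096181 0.24661795 0.36409607] [-1.25 -0.41  0.    2.36  1.    1.09 -0.11] (array([-0.1067, -0.2193,  0.0237]), array([-0.02, -0.04,  0.58])) (array([-0.1068, -0.2193,  0.1237]), array([-0.02, -0.04,  0.58]))
```

step_arm --commands '[{"travel": [-0.03, -0.06, 0.035], "angular": [0, 0, 0.6], "claw": -1}, {"travel": [-0.06, -0.12, 0.07], "angular": [0, 0, 0.6], "claw": -1}, {"travel": [-0.09, -0.18, 0.1], "angular": [0, 0, 0.6], "claw": -1}, {"travel": [-0.107, -0.219, 0.124], "angular": [0, 0, 0.6], "claw": -1}, {"travel": [-0.107, -0.219, 0.124], "angular": [0, 0, 0.6], "claw": -1}, {"travel": [-0.107, -0.219, 0.124], "angular": [0, 0, 0.6], "claw": -1}, {"travel": [-0.107, -0.219, 0.124], "angular": [0, 0, 0.6], "claw": -1}, {"travel": [-0.107, -0.219, 0.124], "angular": [0, 0, 0.6], "claw": -1}]'

```text
time_s: 1.8
eef_pos: [0.5475, 0.0212, 0.3757]
tool_rot: [0.012, 0.899, 0.001, 0.438]
force: [-0.9, 0.7, 0.6]
finger_gap: -0.001
grip_force: 0.0
```

```bash
python3 - <<'E'
from h import *
zt=RT.apply([0,0,1]);C=np.array([.6243,.0284,.3122])
s=state();print(s["eef_pos"],s["joints"].round(2),s["force"],rel(C-.1*zt),rel(C))
E
```

```text
[0.54747994 0.02122541 0.37572057] [-0.34 -0.39  0.1   2.32  0.65  0.39  0.8 ] [-0.87460283  0.704784    0.57966656] (array([ 0.0029,  0.0071, -0.0004]), array([-0.47, -0.02, -1.3 ])) (array([0.0029, 0.0079, 0.0996]), array([-0.47, -0.02, -1.3 ]))
```

step_arm --commands '[{"travel": [0.003, 0.008, 0.02], "angular": [-0.5, 0, -1.3], "claw": -1}, {"travel": [0.003, 0.008, 0.05], "angular": [-0.5, 0, -1.3], "claw": -1}, {"travel": [0.003, 0.008, 0.08], "angular": [-0.5, 0, -1.3], "claw": -1}, {"travel": [0.003, 0.008, 0.08], "angular": [-0.5, 0, -1.3], "claw": -1}, {"travel": [0.003, 0.008, 0.08], "angular": [-0.5, 0, -1.3], "claw": -1}]'

```text
time_s: 2.3
eef_pos: [0.6072, 0.038, 0.3228]
tool_rot: [-0.007, 0.899, 0.002, 0.438]
force: [0.3, 0.0, 0.1]
finger_gap: -0.003
grip_force: 0.0
```

```bash
python3 - <<'E'
from h import *
import cv2
C=np.array([.6243,.0284,.3122])
s=state();print(s["eef_pos"],s["joints"].round(2),s["force"],rel(C))
a=cv2.resize(capture("scene")[60:210,200:350],(400,400),interpolation=cv2.INTER_CUBIC)
b=cv2.resize(capture("wrist"),(400,300),interpolation=cv2.INTER_CUBIC)
cv2.imwrite("pics/a.png",np.hstack([a,np.vstack([b,np.zeros((100,400,3),np.uint8)])]))
print(proj("scene",[s["eef_pos"],C]))
E
```

```text
[0.60715182 0.03795132 0.32276876] [-0.19 -0.16 -0.02  2.28  0.88  0.2   0.58] [0.25262693 0.00304292 0.12831028] (array([-0.0022, -0.0098,  0.0199]), array([ 0.56, -0.11,  0.68]))
[[294.81188119 138.69201055]
 [292.5315136  148.57805611]]
```

View pics/a.png

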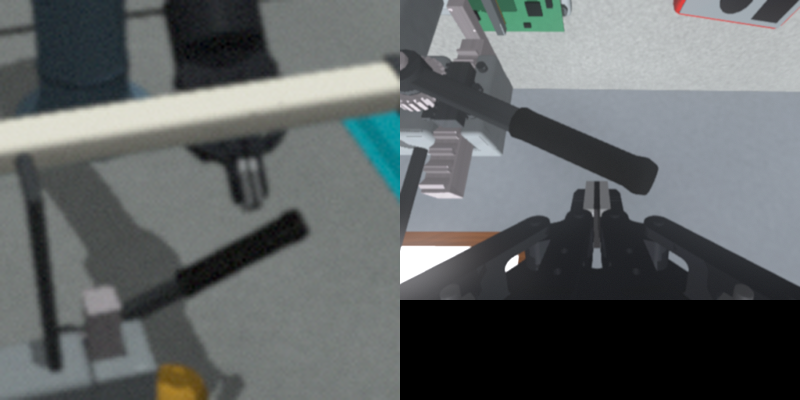

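The tip hangs just over the outer part of the grip and clear of the lamp. Joint 6 is close to its limit, though, so I'll fit a simple kinematic model and choose the lean for the whole stroke.

```bash
cat > kin.py <<'E'
from h import *
import itertools
from scipy.optimize import least_squares
D=[([-1.26981605,.38385491,.04382636,1.59960001,-.01793947,1.16122241,-.04989965],[.25200834,.59811218,.22986213],[.19803663,.9801937,-.00132908,-.00021425]),
([-1.25,-.41,0,2.36,1,1.09,-.11],[.381,.2466,.3641],[-.004,.899,-.002,.438]),
([-.34,-.39,.10,2.32,.65,.39,.80],[.5475,.0212,.3757],[.012,.899,.001,.438]),
([-.19,-.16,-.02,2.28,.88,.20,.58],[.6072,.038,.3228],[-.007,.899,.002,.438])]
s=state();D.append((s["joints"],s["eef_pos"],s["tool_rot"]))
def fk(q,g,L):
    h,L1,L2,L3,a,b,c,o1,o7,x0=L
    r=R.from_euler("z",g[0]*q[0]+o1);p=np.array([0,0,h])+r.apply([x0,0,0])
    def mv(v):
        nonlocal p;p=p+r.apply(v)
    r=r*R.from_euler("y",q[1])*R.from_euler("z",g[1]*q[2]);mv([a,0,L1])
    r=r*R.from_euler("y",q[3])*R.from_euler("z",g[2]*q[4]);mv([b,0,L2])
    r=r*R.from_euler("y",q[5])*R.from_euler("z",g[3]*q[6]+o7);mv([0,0,L3])
    return p,r
def fit():
    best=None
    for g in itertools.product([1,-1],repeat=4):
        f=lambda L:np.concatenate([np.r_[fk(q,g,L)[0]-p,.3*(R.from_quat(t).inv()*fk(q,g,L)[1]).as_rotvec()] for q,p,t in D])
        for o7 in(0,3.14):
            r=least_squares(f,[.3,.4,.4,.25,0,0,0,0,o7,0])
            if best is None or r.cost<best[0]: best=(r.cost,g,r.x,f(r.x))
    return best
E
python3 - <<'E'
from kin import *
b=fit();print(b[0],b[1],b[2].round(3));print(b[3].reshape(-1,6).round(3))
E
```

```text
0.00033152530789713763 (-1, -1, -1, -1) [ 0.345  0.497  0.565  0.333 -0.016  0.023 -3.648 -0.037  1.545 -0.03 ]
[[-0.015  0.005  0.001  0.     0.     0.003]
 [-0.003 -0.002  0.004  0.007  0.    -0.003]
 [ 0.002 -0.001 -0.     0.011  0.001  0.002]
 [ 0.001 -0.001 -0.003  0.009  0.001 -0.001]
 [ 0.    -0.    -0.001  0.009  0.    -0.001]]
```

```bash
cat >> kin.py <<'E'
lo=np.array([-2.61,-.41,-1.48,0,-1.57,.05,-2.85]);hi=np.array([2.61,2.15,1.57,2.5,4.71,1.97,2.85])
def rot(deg,yaw=0):
    t=np.radians(deg);s,c=np.sin(t),np.cos(t)
    return R.from_euler("z",yaw)*R.from_matrix(np.array([[-c,0,-s],[0,1,0],[s,0,-c]]).T)
def tcp(lean,q,r=.165,up=0,yaw=0):
    "TCP with the low corner of the tip on the grip's top, lever at q"
    a=np.radians(25)-q;n=np.array([0,-np.sin(a),np.cos(a)])
    c=W(np.load("p.npy"),np.array([-.047,-.024,.22])+r*np.array([0,np.cos(a),np.sin(a)])+(.012+up)*n)
    return c+rot(lean,yaw).apply([-.011,0,0])
def ik(p,r,q0,g,L):
    f=lambda q:np.r_[100*(fk(q,g,L)[0]-p),30*(r.inv()*fk(q,g,L)[1]).as_rotvec(),.1*(q-q0)]
    s=least_squares(f,np.clip(q0,lo+.001,hi-.001),bounds=(lo,hi));return s.x,np.abs(s.fun[:6]).max()
E
python3 - <<'E'
from kin import *
_,g,L,_=fit();j0=state()["joints"]
for name,yaw,leans in [("52c",0,[52]*5),("45c",0,[45]*5),("45-25",0,[45,40,35,30,25]),("40c",0,[40]*5),("45-25 yaw-.4",-.4,[45,40,35,30,25]),("45-25 yaw.4",.4,[45,40,35,30,25])]:
    q=j0;print(name)
    for l,a in zip(leans,[0,.2,.4,.6,.87]):
        q,e=ik(tcp(l,a,yaw=yaw),rot(l,yaw),q,g,L);print(a,q.round(2),round(e,3))
E
```

```text
52c
0 [-0.22 -0.11  0.06  2.26  0.86  0.13  0.62] 0.0
0.2 [-0.38 -0.06  0.16  2.32  1.67  0.15 -0.23] 0.008
0.4 [-0.54 -0.    0.31  2.36  2.2   0.19 -0.78] 0.003
0.6 [-0.54  0.07  0.33  2.39  2.6   0.24 -1.2 ] 0.002
0.87 [-0.42  0.17  0.27  2.4   2.93  0.34 -1.51] 0.001
45c
0 [-0.49 -0.1   0.33  2.18  0.39  0.3   1.11] 0.002
0.2 [-0.44 -0.05  0.25  2.2   0.5   0.24  0.96] 0.001
0.4 [-0.38  0.    0.18  2.23  0.72  0.17  0.71] 0.001
0.6 [-0.42  0.06  0.2   2.27  1.28  0.12  0.13] 0.007
0.87 [ 0.11  0.15 -0.27  2.33  2.39  0.16 -0.91] 0.008
45-25
0 [-0.49 -0.1   0.33  2.18  0.39  0.3   1.11] 0.002
0.2 [-0.52 -0.04  0.35  2.14  0.28  0.35  1.19] 0.0
0.4 [-0.52  0.04  0.35  2.1   0.16  0.4   1.29] 0.0
0.6 [-0.48  0.12  0.34  2.07  0.04  0.44  1.4 ] 0.0
0.87 [-0.41  0.22  0.32  2.03 -0.07  0.47  1.52] 0.0
40c
0 [-0.41 -0.08  0.28  2.11  0.2   0.41  1.3 ] 0.002
0.2 [-0.41 -0.03  0.25  2.14  0.25  0.35  1.22] 0.0
0.4 [-0.41  0.02  0.23  2.16  0.31  0.28  1.14] 0.0
0.6 [-0.41  0.07  0.24  2.19  0.38  0.21  1.06] 0.0
0.87 [-0.45  0.16  0.3   2.21  0.41  0.1   1.02] 0.001
45-25 yaw-.4
0 [-0.22 -0.02 -0.12  2.12  0.93  0.6   0.17] 0.0
0.2 [-0.22  0.03 -0.11  2.09  0.81  0.61  0.26] 0.0
0.4 [-0.2   0.09 -0.11  2.06  0.7   0.61  0.36] 0.0
0.6 [-0.16  0.16 -0.12  2.02  0.58  0.61  0.48] 0.0
0.87 [-0.1   0.24 -0.13  2.    0.49  0.59  0.6 ] 0.0
45-25 yaw.4
0 [-1.36 -0.41  1.23  2.18  0.24  0.37  1.78] 0.003
0.2 [-1.49 -0.34  1.33  2.16  0.22  0.4   1.76] 0.0
0.4 [-1.68 -0.29  1.51  2.14  0.22  0.44  1.73] 0.0
0.6 [-1.82 -0.41  1.57  2.14  0.56  0.53  1.42] 0.585
0.87 [-1.83 -0.41  1.57  2.18  0.65  0.55  1.32] 2.856
```

```bash
cat >> kin.py <<'E'
def clear(p,r):
    U,V,Z=np.meshgrid(np.linspace(-.043,.043,8),np.linspace(-.05,.05,11),np.linspace(-.25,-.065,30))
    P=r.apply(np.c_[U.ravel(),V.ravel(),Z.ravel()])+p
    pp=np.load("p.npy");Q=R.from_euler("z",-pp[2]).apply(P-[pp[0],pp[1],0])
    l,h=np.array([-.071,-.112,.409]),np.array([-.031,.242,.436])
    return np.linalg.norm(np.maximum(0,np.maximum(l-Q,Q-h)),axis=1).min()
E
python3 - <<'E'
from kin import *
_,g,L,_=fit();j0=state()["joints"]
s=state();print(clear(s["eef_pos"],R.from_quat(s["tool_rot"])))
for yaw in(-.2,-.3):
  for l0,l1 in((45,45),(48,48),(50,35),(48,30)):
    q=j0;o=[]
    for l,a in zip(np.linspace(l0,l1,5),[0,.22,.44,.66,.87]):
        p=tcp(l,a,yaw=yaw,r=.17);q,e=ik(p,rot(l,yaw),q,g,L);o.append((round(q[5],2),round(q[4],2),round(e,3),round(clear(p,rot(l,yaw))*1e3)))
    print(yaw,l0,l1,o)
E
```

```text
0.01479719938215665
-0.2 45 45 [(np.float64(0.42), np.float64(0.77), np.float64(0.0), 0), (np.float64(0.4), np.float64(0.94), np.float64(0.001), 21), (np.float64(0.37), np.float64(1.16), np.float64(0.001), 46), (np.float64(0.35), np.float64(1.41), np.float64(0.001), 72), (np.float64(0.33), np.float64(1.7), np.float64(0.001), 96)]
-0.2 48 48 [(np.float64(0.39), np.float64(0.94), np.float64(0.0), 1), (np.float64(0.38), np.float64(1.16), np.float64(0.001), 27), (np.float64(0.37), np.float64(1.4), np.float64(0.001), 54), (np.float64(0.37), np.float64(1.66), np.float64(0.001), 81), (np.float64(0.38), np.float64(1.92), np.float64(0.001), 107)]
-0.2 50 35 [(np.float64(0.37), np.float64(1.08), np.float64(0.001), 5), (np.float64(0.38), np.float64(1.03), np.float64(0.0), 23), (np.float64(0.38), np.float64(0.97), np.float64(0.0), 40), (np.float64(0.36), np.float64(0.91), np.float64(0.0), 52), (np.float64(0.34), np.float64(0.81), np.float64(0.0), 59)]
-0.2 48 30 [(np.float64(0.39), np.float64(0.94), np.float64(0.0), 1), (np.float64(0.41), np.float64(0.84), np.float64(0.0), 17), (np.float64(0.41)
[... 687 characters left out ...]
.54), np.float64(0.0), 76), (np.float64(0.48), np.float64(1.73), np.float64(0.0), 102)]
-0.3 50 35 [(np.float64(0.49), np.float64(1.13), np.float64(0.001), 3), (np.float64(0.49), np.float64(1.08), np.float64(0.0), 19), (np.float64(0.48), np.float64(1.03), np.float64(0.0), 35), (np.float64(0.45), np.float64(0.97), np.float64(0.0), 47), (np.float64(0.42), np.float64(0.89), np.float64(0.0), 54)]
-0.3 48 30 [(np.float64(0.5), np.float64(1.02), np.float64(0.001), 0), (np.float64(0.5), np.float64(0.93), np.float64(0.0), 13), (np.float64(0.5), np.float64(0.84), np.float64(0.0), 25), (np.float64(0.48), np.float64(0.74), np.float64(0.0), 33), (np.float64(0.47), np.float64(0.63), np.float64(0.0), 34)]
```

```bash
python3 - <<'E'
from kin import *
_,g,L,_=fit();j0=state()["joints"]
s=state()
for yaw in(-.15,-.25):
  for l in(52,55,58):
    q=j0;o=[]
    for a in [0,.22,.44,.66,.87]:
        p=tcp(l,a,yaw=yaw,r=.17);q,e=ik(p,rot(l,yaw),q,g,L);o.append(tuple(map(float,(round(q[5],2),round(q[4],2),round(q[2],2),round(e,3),round(clear(p,rot(l,yaw))*1e3)))))
    print(yaw,l,o)
yaw,l=-.2,55
import h
for a,up in((0,.05),(0,.005),(0,0),(.2,0),(.43,0),(.65,0),(.85,0)):
    p=tcp(l,a,.17,yaw=yaw)-rot(l,yaw).apply([0,0,up]); print(a,up,p.round(4),rel(p,rot(l,yaw)),rot(l,yaw).inv().apply(p-tcp(l,0,.17,yaw=yaw)).round(4),round(clear(p,rot(l,yaw)),4))
E
```

```text
-0.15 52 [(0.3, 1.21, -0.13, 0.002, 10.0), (0.32, 1.51, -0.15, 0.001, 37.0), (0.35, 1.79, -0.14, 0.001, 66.0), (0.39, 2.05, -0.14, 0.001, 95.0), (0.43, 2.27, -0.15, 0.0, 122.0)]
-0.15 55 [(0.32, 1.52, -0.07, 0.003, 15.0), (0.36, 1.76, -0.07, 0.001, 43.0), (0.4, 1.99, -0.07, 0.001, 73.0), (0.45, 2.2, -0.06, 0.0, 103.0), (0.5, 2.38, -0.07, 0.0, 131.0)]
-0.15 58 [(0.36, 1.78, 0.03, 0.003, 19.0), (0.41, 1.96, 0.04, 0.001, 48.0), (0.47, 2.13, 0.04, 0.0, 79.0), (0.52, 2.31, 0.04, 0.0, 111.0), (0.58, 2.46, 0.04, 0.0, 140.0)]
-0.25 52 [(0.43, 1.25, -0.14, 0.001, 6.0), (0.45, 1.43, -0.16, 0.001, 33.0), (0.46, 1.63, -0.16, 0.0, 62.0), (0.49, 1.83, -0.15, 0.0, 91.0), (0.51, 2.02, -0.15, 0.0, 118.0)]
-0.25 55 [(0.44, 1.45, -0.12, 0.002, 11.0), (0.48, 1.61, -0.13, 0.0, 39.0), (0.51, 1.78, -0.14, 0.0, 69.0), (0.54, 1.96, -0.13, 0.0, 99.0), (0.58, 2.13, -0.12, 0.0, 127.0)]
-0.25 58 [(0.48, 1.63, -0.08, 0.002, 16.0), (0.52, 1.77, -0.1, 0.0, 45.0), (0.56, 1.92, -0.1, 0.0, 76.0), (0.6, 2.06, -0.09, 0.0, 107.0), (0.65, 2.21, -0.09, 0.0, 136.0)]
0 0.05 [0.5836 0.0347 0.3404] (array([ 0.0023, -0.003 , -0.0284]), array([ 9.83, -2.89,  7.43])) [ 0.   -0.   -0.05] 0.0274
0 0.005 [0.6197 0.0274 0.3146] (array([ 0.0006, -0.0108,  0.0159]), array([ 9.83, -2.89,  7.43])) [ 0.     0.    -0.005] 0.0128
0 0 [0.6237 0.0266 0.3117] (array([ 0.0004, -0.0117,  0.0208]), array([ 9.83, -2.89,  7.43])) [0. 0. 0.] 0.0128
0.2 0 [0.6235 0.04   0.2805] (array([0.025 , 0.0018, 0.0401]), array([ 9.83, -2.89,  7.43])) [0.0272 0.0132 0.0156] 0.0382
0.43 0 [0.6235 0.0475 0.2421] (array([0.0552, 0.0094, 0.0637]), array([ 9.83, -2.89,  7.43])) [0.0596 0.0205 0.0364] 0.0694
0.65 0 [0.6235 0.0462 0.2047] (array([0.0848, 0.0082, 0.0867]), array([ 9.83, -2.89,  7.43])) [0.09   0.0192 0.058 ] 0.0998
0.85 0 [0.6236 0.0381 0.1717] (array([1.108e-01, 1.000e-04, 1.069e-01]), array([ 9.83, -2.89,  7.43])) [0.1161 0.0112 0.0784] 0.1266
```

step_arm --commands '[{"travel": [0.002, -0.003, -0.04], "angular": [0, 0, 0], "claw": -1}, {"travel": [0.002, -0.003, -0.04], "angular": [5, -1.5, 3.7], "claw": -1}, {"travel": [0.002, -0.003, -0.028], "angular": [9.8, -2.9, 7.4], "claw": -1}, {"travel": [0.002, -0.003, -0.028], "angular": [9.8, -2.9, 7.4], "claw": -1}, {"travel": [0.002, -0.003, -0.028], "angular": [9.8, -2.9, 7.4], "claw": -1}, {"travel": [0.002, -0.003, -0.028], "angular": [9.8, -2.9, 7.4], "claw": -1}, {"travel": [0.002, -0.003, -0.028], "angular": [9.8, -2.9, 7.4], "claw": -1}]'

```text
time_s: 3.1
eef_pos: [0.5842, 0.0342, 0.3409]
tool_rot: [0.088, 0.882, -0.046, 0.46]
force: [1.0, 0.8, -0.8]
finger_gap: 0.001
grip_force: 0.0
```

```bash
python3 - <<'E'
from kin import *
s=state();print(s["eef_pos"],s["joints"].round(2),s["qvel"].round(3),s["force"])
print(rel(tcp(55,0,.17,.003,-.2),rot(55,-.2)))
E
```

```text
[0.58416192 0.03424651 0.34094586] [ 0.04 -0.21 -0.37  2.3   1.17  0.41  0.05] [-0.     0.006  0.017 -0.     0.002  0.001 -0.004] [ 1.0370747   0.84393327 -0.80401117]
(array([-0.0015, -0.0009,  0.0484]), array([0.01, 0.07, 0.02]))
```

Good. Now I'll advance to just above the grip.

step_arm --commands '[{"travel": [-0.0015, -0.001, 0.02]}, {"travel": [-0.0015, -0.001, 0.04]}, {"travel": [-0.0015, -0.001, 0.048]}, {"travel": [-0.0015, -0.001, 0.048]}, {"travel": [-0.0015, -0.001, 0.048]}]'

```text
validation failed for argument at $.co...
```

```bash
python3 - <<'E'
from kin import *
import cv2
s=state();print(s["eef_pos"],s["joints"].round(2),s["force"])
print(R.from_quat(s["tool_rot"]).as_matrix().round(3))
for a in(0,.1,.2,.43,.65,.8,.85):print(a,rel(tcp(55,a,.17,0,-.2),rot(55,-.2)))
a=cv2.resize(capture("scene")[60:210,200:350],(400,400),interpolation=cv2.INTER_CUBIC)
b=cv2.resize(capture("wrist")[60:340,100:400],(400,373),interpolation=cv2.INTER_CUBIC)
cv2.imwrite("pics/b.png",np.hstack([a,np.vstack([b,np.zeros((27,400,3),np.uint8)])]))
E
```

```text
[0.58416192 0.03424651 0.34094586] [ 0.04 -0.21 -0.37  2.3   1.17  0.41  0.05] [ 1.0370747   0.84393327 -0.80401117]
[[-0.561  0.198  0.804]
 [ 0.113  0.98  -0.163]
 [-0.82  -0.    -0.573]]
0 (array([0.0009, 0.0003, 0.0497]), array([0.01, 0.07, 0.02]))
0.1 (array([0.0143, 0.0077, 0.0572]), array([0.01, 0.07, 0.02]))
0.2 (array([0.0281, 0.0135, 0.0653]), array([0.01, 0.07, 0.02]))
0.43 (array([0.0605, 0.0208, 0.086 ]), array([0.01, 0.07, 0.02]))
0.65 (array([0.091 , 0.0196, 0.1077]), array([0.01, 0.07, 0.02]))
0.8 (array([0.1108, 0.0142, 0.1229]), array([0.01, 0.07, 0.02]))
0.85 (array([0.1171, 0.0116, 0.128 ]), array([0.01, 0.07, 0.02]))
```

View pics/b.png

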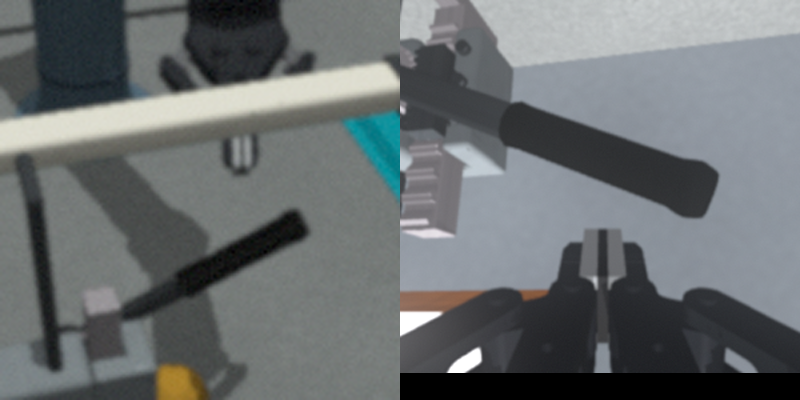

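The move was refused because its rows need all keys. The picture shows the tip still 50 mm back, aimed at the outer half of the grip. I'll resend.

step_arm --commands '[{"travel": [-0.0015, -0.001, 0.02], "angular": [0, 0, 0], "claw": -1}, {"travel": [-0.0015, -0.001, 0.04], "angular": [0, 0, 0], "claw": -1}, {"travel": [-0.0015, -0.001, 0.048], "angular": [0, 0, 0], "claw": -1}, {"travel": [-0.0015, -0.001, 0.048], "angular": [0, 0, 0], "claw": -1}, {"travel": [-0.0015, -0.001, 0.048], "angular": [0, 0, 0], "claw": -1}, {"travel": [-0.0015, -0.001, 0.048], "angular": [0, 0, 0], "claw": -1}]'

```text
time_s: 3.8
eef_pos: [0.6235, 0.0253, 0.314]
tool_rot: [0.088, 0.883, -0.046, 0.46]
force: [0.4, 0.6, 0.8]
finger_gap: 0.004
grip_force: 0.0
```

```bash
python3 - <<'E'
from kin import *
import cv2
s=state();print(s["eef_pos"],s["joints"].round(2),s["force"])
for a in(0,.1,.2,.43,.65,.8,.85):print(a,rel(tcp(55,a,.17,0,-.2),rot(55,-.2)))
a=cv2.resize(capture("scene")[60:210,200:350],(400,400),interpolation=cv2.INTER_CUBIC)
b=cv2.resize(capture("wrist")[60:340,100:400],(400,373),interpolation=cv2.INTER_CUBIC)
cv2.imwrite("pics/c.png",np.hstack([a,np.vstack([b,np.zeros((27,400,3),np.uint8)])]))
E
```

```text
[0.62346198 0.02529098 0.31401359] [ 0.08 -0.08 -0.38  2.26  1.4   0.39 -0.15] [0.38151513 0.63686657 0.77520371]
0 (array([0.0019, 0.0013, 0.0013]), array([-0.  ,  0.01,  0.02]))
0.1 (array([0.0153, 0.0087, 0.0088]), array([-0.  ,  0.01,  0.02]))
0.2 (array([0.0291, 0.0145, 0.0169]), array([-0.  ,  0.01,  0.02]))
0.43 (array([0.0614, 0.0218, 0.0376]), array([-0.  ,  0.01,  0.02]))
0.65 (array([0.0919, 0.0206, 0.0593]), array([-0.  ,  0.01,  0.02]))
0.8 (array([0.1117, 0.0152, 0.0745]), array([-0.  ,  0.01,  0.02]))
0.85 (array([0.118 , 0.0126, 0.0796]), array([-0.  ,  0.01,  0.02]))
```

View pics/c.png

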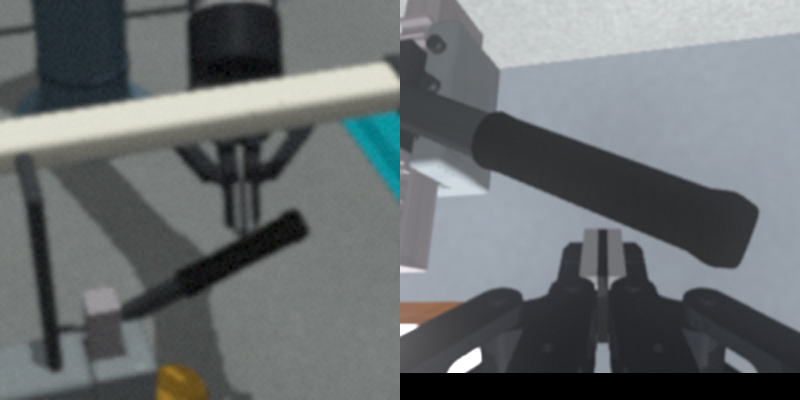

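The tip is right at the top of the grip in the scene view (~(243,232)) and the lamp is clear. Next is a gentle trial push to about 0.2 rad.

step_arm --commands '[{"travel": [0.008, 0.005, 0.005], "angular": [0, 0, 0], "claw": -1}, {"travel": [0.015, 0.009, 0.009], "angular": [0, 0, 0], "claw": -1}, {"travel": [0.022, 0.012, 0.013], "angular": [0, 0, 0], "claw": -1}, {"travel": [0.029, 0.0145, 0.017], "angular": [0, 0, 0], "claw": -1}, {"travel": [0.029, 0.0145, 0.017], "angular": [0, 0, 0], "claw": -1}, {"travel": [0.029, 0.0145, 0.017], "angular": [0, 0, 0], "claw": -1}]'

```text
time_s: 4.5
eef_pos: [0.6245, 0.0396, 0.2815]
tool_rot: [0.089, 0.882, -0.047, 0.46]
force: [0.0, -1.0, 2.5]
finger_gap: -0.002
grip_force: 1.4
```

```bash
python3 - <<'E'
from kin import *
import cv2
s=state();print(s["eef_pos"],s["joints"].round(2),s["force"])
for a in(0,.2,.43,.65,.8,.85,.88):print(a,rel(tcp(55,a,.17,0,-.2),rot(55,-.2)))
a=cv2.resize(capture("scene")[60:210,200:350],(400,400),interpolation=cv2.INTER_CUBIC)
b=cv2.resize(capture("wrist")[60:340,100:400],(400,373),interpolation=cv2.INTER_CUBIC)
cv2.imwrite("pics/d.png",np.hstack([a,np.vstack([b,np.zeros((27,400,3),np.uint8)])]))
E
```

```text
[0.62451222 0.03960185 0.281483  ] [ 0.06 -0.01 -0.41  2.28  1.59  0.44 -0.36] [ 0.04040862 -1.04111005  2.49996304]
0 (array([-0.0258, -0.0129, -0.0158]), array([-0.05,  0.1 , -0.  ]))
0.2 (array([ 0.0014,  0.0002, -0.0003]), array([-0.05,  0.1 , -0.  ]))
0.43 (array([0.0338, 0.0075, 0.0204]), array([-0.05,  0.1 , -0.  ]))
0.65 (array([0.0643, 0.0063, 0.042 ]), array([-0.05,  0.1 , -0.  ]))
0.8 (array([0.0841, 0.001 , 0.0572]), array([-0.05,  0.1 , -0.  ]))
0.85 (array([ 0.0904, -0.0017,  0.0623]), array([-0.05,  0.1 , -0.  ]))
0.88 (array([ 0.0941, -0.0034,  0.0654]), array([-0.05,  0.1 , -0.  ]))
```

View pics/d.png

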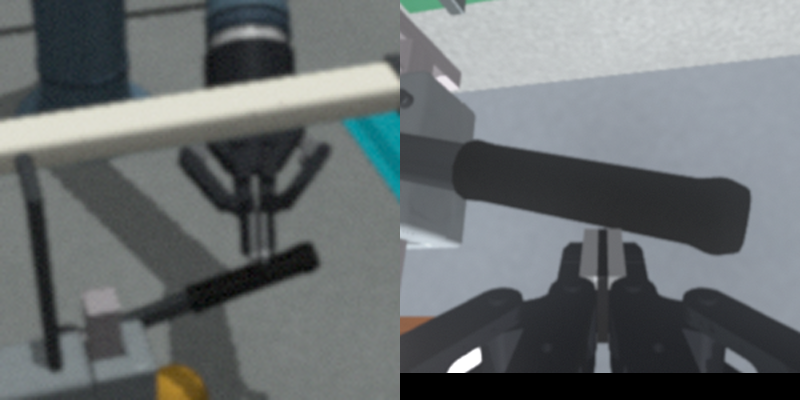

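The lever has gone down with the tip and contact is good. I'll complete the stroke.

step_arm --commands '[{"travel": [0.017, 0.005, 0.01], "angular": [0, 0, 0], "claw": -1}, {"travel": [0.034, 0.0075, 0.0205], "angular": [0, 0, 0], "claw": -1}, {"travel": [0.049, 0.0075, 0.031], "angular": [0, 0, 0], "claw": -1}, {"travel": [0.064, 0.006, 0.042], "angular": [0, 0, 0], "claw": -1}, {"travel": [0.075, 0.004, 0.05], "angular": [0, 0, 0], "claw": -1}, {"travel": [0.084, 0.001, 0.057], "angular": [0, 0, 0], "claw": -1}, {"travel": [0.089, -0.001, 0.061], "angular": [0, 0, 0], "claw": -1}, {"travel": [0.089, -0.001, 0.061], "angular": [0, 0, 0], "claw": -1}]'

```text
time_s: 5.4
eef_pos: [0.6246, 0.0402, 0.1741]
tool_rot: [0.088, 0.882, -0.046, 0.461]
force: [3.2, 1.1, 4.9]
finger_gap: -0.004
grip_force: 2.4
```

step_arm --commands '[{"travel": [0.0, 0.0, 0.0], "angular": [0, 0, 0], "claw": -1}, {"travel": [0.0, 0.0, 0.0], "angular": [0, 0, 0], "claw": -1}]'

```text
time_s: 5.6
eef_pos: [0.6237, 0.0403, 0.1737]
tool_rot: [0.088, 0.882, -0.046, 0.46]
force: [1.4, 2.3, 5.4]
finger_gap: -0.0
grip_force: 2.5
```

```bash
python3 - <<'E'
from kin import *
s=state();print(s["eef_pos"],s["joints"].round(2),s["force"])
for a in(.8,.85,.88):print(a,rel(tcp(55,a,.17,0,-.2),rot(55,-.2)))
E
```

```text
[0.62365183 0.04027218 0.17368099] [ 0.05  0.22 -0.43  2.35  2.09  0.6  -0.88] [1.36997006 2.29767182 5.35928881]
0.8 (array([-0.0049,  0.0004, -0.0036]), array([0.09, 0.12, 0.03]))
0.85 (array([ 0.0015, -0.0022,  0.0014]), array([0.09, 0.12, 0.03]))
0.88 (array([ 0.0052, -0.0039,  0.0045]), array([0.09, 0.12, 0.03]))
```

step_arm --commands '[{"travel": [0.0016, 0.0, 0.0011], "angular": [0, 0, 0], "claw": -1}, {"travel": [0.0033, 0.0, 0.0023], "angular": [0, 0, 0], "claw": -1}, {"travel": [0.0033, 0.0, 0.0023], "angular": [0, 0, 0], "claw": -1}]'

```text
time_s: 5.9
eef_pos: [0.6236, 0.0391, 0.1697]
tool_rot: [0.088, 0.882, -0.047, 0.461]
force: [1.8, 1.0, 6.2]
finger_gap: 0.001
grip_force: 3.1
```

step_arm --commands '[{"travel": [0.0016, 0.0, 0.0011], "angular": [0, 0, 0], "claw": -1}, {"travel": [0.0025, 0.0, 0.0017], "angular": [0, 0, 0], "claw": -1}, {"travel": [0.0025, 0.0, 0.0017], "angular": [0, 0, 0], "claw": -1}]'

```text
time_s: 6.2
eef_pos: [0.6237, 0.0383, 0.1672]
tool_rot: [0.089, 0.882, -0.047, 0.461]
force: [-0.5, -0.2, 7.3]
finger_gap: 0.003
grip_force: 3.6
```

step_arm --commands '[{"travel": [0.0016, 0.0, 0.0011], "angular": [0, 0, 0], "claw": -1}, {"travel": [0.0025, 0.0, 0.0017], "angular": [0, 0, 0], "claw": -1}, {"travel": [0.0025, 0.0, 0.0017], "angular": [0, 0, 0], "claw": -1}]'

```text
time_s: 6.5
eef_pos: [0.6243, 0.0382, 0.1666]
tool_rot: [0.089, 0.88, -0.048, 0.464]
force: [-8.1, 0.0, 19.0]
finger_gap: -0.002
grip_force: 8.7
```

step_arm --commands '[{"travel": [0.0016, 0.0, 0.0011], "angular": [0, 0, 0], "claw": -1}, {"travel": [0.0025, 0.0, 0.0017], "angular": [0, 0, 0], "claw": -1}, {"travel": [0.0025, 0.0, 0.0017], "angular": [0, 0, 0], "claw": -1}]'

```text
time_s: 6.8
eef_pos: [0.6247, 0.0382, 0.1661]
tool_rot: [0.088, 0.879, -0.049, 0.466]
force: [-18.3, 1.7, 29.4]
finger_gap: -0.002
grip_force: 14.5
```

```bash
python3 - <<'E'
from kin import *
c=np.array([.6237,.0385,.161]);r=rot(55,-.2)
for a in(.85,.65,.43,.2,0.05,.0):print(a,r.inv().apply(tcp(55,a,.17,0,-.2)-c).round(4))
b=tcp(55,0,.17,.002,-.2);print("down")
for a in(.1,.2,.43,.65,.8,.87,.9):print(a,r.inv().apply(tcp(55,a,.17,0,-.2)-b).round(4))
E
```

```text
0.85 [-0.0087 -0.0005 -0.0061]
0.65 [-0.0348  0.0076 -0.0265]
0.43 [-0.0653  0.0088 -0.0482]
0.2 [-0.0976  0.0015 -0.0689]
0.05 [-0.1182 -0.0078 -0.0809]
0.0 [-0.1248 -0.0117 -0.0845]
down
0.1 [0.015  0.0082 0.0084]
0.2 [0.0288 0.014  0.0165]
0.43 [0.0611 0.0213 0.0373]
0.65 [0.0916 0.0201 0.0589]
0.8 [0.1114 0.0147 0.0742]
0.87 [0.1202 0.0109 0.0813]
0.9 [0.1238 0.0091 0.0844]
```

step_arm --commands '[{"travel": [-0.01, 0.0, -0.007], "angular": [0, 0, 0], "claw": -1}, {"travel": [-0.035, 0.0075, -0.0265], "angular": [0, 0, 0], "claw": -1}, {"travel": [-0.065, 0.009, -0.048], "angular": [0, 0, 0], "claw": -1}, {"travel": [-0.0975, 0.0015, -0.069], "angular": [0, 0, 0], "claw": -1}, {"travel": [-0.118, -0.008, -0.081], "angular": [0, 0, 0], "claw": -1}, {"travel": [-0.1265, -0.0125, -0.0855], "angular": [0, 0, 0], "claw": -1}, {"travel": [-0.1265, -0.0125, -0.0855], "angular": [0, 0, 0], "claw": -1}, {"travel": [-0.1265, -0.0125, -0.0855], "angular": [0, 0, 0], "claw": -1}]'

```text
time_s: 7.6
eef_pos: [0.6213, 0.0257, 0.3097]
tool_rot: [0.089, 0.883, -0.047, 0.458]
force: [-0.5, -0.7, 2.3]
finger_gap: 0.001
grip_force: 1.1
```

step_arm --commands '[{"travel": [0, 0, 0], "angular": [0, 0, 0], "claw": -1}, {"travel": [0, 0, 0], "angular": [0, 0, 0], "claw": -1}]'

```text
time_s: 7.8
eef_pos: [0.6217, 0.0259, 0.3096]
tool_rot: [0.089, 0.883, -0.047, 0.458]
force: [-0.9, -0.8, 2.4]
finger_gap: 0.002
grip_force: 1.3
```

```bash
python3 - <<'E'
from kin import *
import cv2
s=state();print(s["eef_pos"],s["joints"].round(2),s["force"],clear(s["eef_pos"],R.from_quat(s["tool_rot"])))
print(rel(tcp(55,0,.17,0.002,-.2),rot(55,-.2)))
a=cv2.resize(capture("scene")[60:210,200:350],(400,400),interpolation=cv2.INTER_CUBIC)
cv2.imwrite("pics/e.png",a)
E
```

```text
[0.62166781 0.02593048 0.30962032] [ 0.07 -0.08 -0.38  2.26  1.41  0.4  -0.16] [-0.9453928  -0.79221646  2.40969155] 0.015381651207873359
(array([-0.0044,  0.0002, -0.0006]), array([-0.09, -0.19,  0.05]))
```

View pics/e.png

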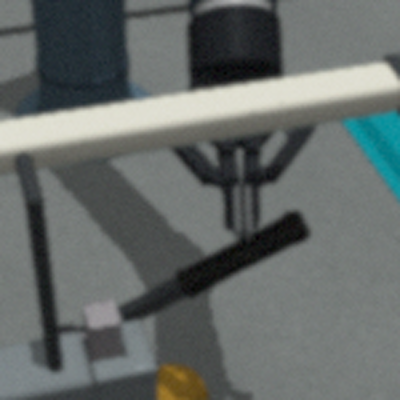

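The lever is back at the top and the ram has dropped. Now the second stroke, with a small lift first.

step_arm --commands '[{"travel": [-0.003, 0.0, -0.001], "angular": [0, 0, 0], "claw": -1}, {"travel": [-0.003, 0.0, -0.001], "angular": [0, 0, 0], "claw": -1}, {"travel": [0.0105, 0.008, 0.008], "angular": [0, 0, 0], "claw": -1}, {"travel": [0.033, 0.017, 0.024], "angular": [0, 0, 0], "claw": -1}, {"travel": [0.0565, 0.0215, 0.0365], "angular": [0, 0, 0], "claw": -1}, {"travel": [0.087, 0.02, 0.058], "angular": [0, 0, 0], "claw": -1}, {"travel": [0.107, 0.015, 0.0735], "angular": [0, 0, 0], "claw": -1}, {"travel": [0.116, 0.011, 0.081], "angular": [0, 0, 0], "claw": -1}]'

```text
time_s: 8.65
eef_pos: [0.6264, 0.0403, 0.1706]
tool_rot: [0.086, 0.882, -0.045, 0.461]
force: [-0.6, 3.3, 7.9]
finger_gap: -0.001
grip_force: 4.2
```

step_arm --commands '[{"travel": [0.0033, 0, 0.0023], "angular": [0, 0, 0], "claw": -1}, {"travel": [0.0033, 0, 0.0023], "angular": [0, 0, 0], "claw": -1}, {"travel": [0.0033, 0, 0.0023], "angular": [0, 0, 0], "claw": -1}]'

```text
time_s: 8.95
eef_pos: [0.6261, 0.0393, 0.1682]
tool_rot: [0.087, 0.882, -0.045, 0.461]
force: [2.4, 2.5, 4.3]
finger_gap: -0.002
grip_force: 2.3
```

step_arm --commands '[{"travel": [0.0025, 0, 0.0017], "angular": [0, 0, 0], "claw": -1}, {"travel": [0.0033, 0, 0.0023], "angular": [0, 0, 0], "claw": -1}, {"travel": [0.0033, 0, 0.0023], "angular": [0, 0, 0], "claw": -1}]'

```text
time_s: 9.25
eef_pos: [0.6269, 0.039, 0.1667]
tool_rot: [0.087, 0.881, -0.046, 0.463]
force: [-6.5, 2.3, 13.3]
finger_gap: -0.004
grip_force: 6.9
```

Stop felt. Returning up.

step_arm --commands '[{"travel": [-0.01, 0.0, -0.007], "angular": [0, 0, 0], "claw": -1}, {"travel": [-0.035, 0.0075, -0.0265], "angular": [0, 0, 0], "claw": -1}, {"travel": [-0.065, 0.009, -0.049], "angular": [0, 0, 0], "claw": -1}, {"travel": [-0.0975, 0.0015, -0.07], "angular": [0, 0, 0], "claw": -1}, {"travel": [-0.118, -0.008, -0.082], "angular": [0, 0, 0], "claw": -1}, {"travel": [-0.125, -0.013, -0.087], "angular": [0, 0, 0], "claw": -1}, {"travel": [-0.125, -0.013, -0.087], "angular": [0, 0, 0], "claw": -1}, {"travel": [-0.125, -0.013, -0.087], "angular": [0, 0, 0], "claw": -1}]'

```text
time_s: 10.05
eef_pos: [0.6213, 0.0242, 0.3128]
tool_rot: [0.089, 0.883, -0.046, 0.458]
force: [-0.1, 0.4, -0.9]
finger_gap: -0.002
grip_force: 0.0
```

step_arm --commands '[{"travel": [0, 0, 0], "angular": [0, 0, 0], "claw": -1}, {"travel": [0, 0, 0], "angular": [0, 0, 0], "claw": -1}]'

```text
time_s: 10.25
eef_pos: [0.6216, 0.0248, 0.3122]
tool_rot: [0.088, 0.884, -0.046, 0.458]
force: [0.1, 0.6, 0.7]
finger_gap: -0.0
grip_force: 0.0
```

```bash
python3 - <<'E'
from kin import *
s=state();print(s["force"],clear(s["eef_pos"],R.from_quat(s["tool_rot"])))
for a in (.0,.1,.25,.43,.65,.8,.87,.89):print(a,rel(tcp(55,a,.17,0,-.2),rot(55,-.2)))
E
```

```text
[0.13445907 0.58928455 0.68729187] 0.01354807181589073
0.0 (array([-0.0006,  0.0022,  0.0017]), array([-0.  , -0.21,  0.09]))
0.1 (array([0.0128, 0.0096, 0.0092]), array([-0.  , -0.21,  0.09]))
0.25 (array([0.0335, 0.0177, 0.0217]), array([-0.  , -0.21,  0.09]))
0.43 (array([0.0588, 0.0227, 0.0383]), array([-0.  , -0.21,  0.09]))
0.65 (array([0.0892, 0.0216, 0.0601]), array([-0.  , -0.21,  0.09]))
0.8 (array([0.1089, 0.0162, 0.0754]), array([-0.  , -0.21,  0.09]))
0.87 (array([0.1177, 0.0125, 0.0825]), array([-0.  , -0.21,  0.09]))
0.89 (array([0.1201, 0.0112, 0.0846]), array([-0.  , -0.21,  0.09]))
```

Grip force is zero, so the lever is at its top. Third stroke.

step_arm --commands '[{"travel": [0.013, 0.009, 0.009], "angular": [0, 0, 0], "claw": -1}, {"travel": [0.0335, 0.0175, 0.0215], "angular": [0, 0, 0], "claw": -1}, {"travel": [0.059, 0.0225, 0.038], "angular": [0, 0, 0], "claw": -1}, {"travel": [0.089, 0.0215, 0.06], "angular": [0, 0, 0], "claw": -1}, {"travel": [0.109, 0.016, 0.0755], "angular": [0, 0, 0], "claw": -1}, {"travel": [0.1177, 0.0125, 0.0825], "angular": [0, 0, 0], "claw": -1}, {"travel": [0.1177, 0.0125, 0.0825], "angular": [0, 0, 0], "claw": -1}, {"travel": [0.1177, 0.0125, 0.0825], "angular": [0, 0, 0], "claw": -1}]'

```text
time_s: 11.05
eef_pos: [0.6256, 0.0388, 0.1712]
tool_rot: [0.087, 0.883, -0.045, 0.46]
force: [-0.7, 2.4, 3.6]
finger_gap: 0.004
grip_force: 2.4
```

step_arm --commands '[{"travel": [0.0025, 0, 0.0017], "angular": [0, 0, 0], "claw": -1}, {"travel": [0.004, 0, 0.0028], "angular": [0, 0, 0], "claw": -1}, {"travel": [0.004, 0, 0.0028], "angular": [0, 0, 0], "claw": -1}]'

```text
time_s: 11.35
eef_pos: [0.6258, 0.0377, 0.1678]
tool_rot: [0.088, 0.882, -0.046, 0.461]
force: [-1.5, 3.2, 7.9]
finger_gap: -0.0
grip_force: 3.8
```

step_arm --commands '[{"travel": [0.0025, 0, 0.0017], "angular": [0, 0, 0], "claw": -1}, {"travel": [0.0025, 0, 0.0017], "angular": [0, 0, 0], "claw": -1}, {"travel": [0.0025, 0, 0.0017], "angular": [0, 0, 0], "claw": -1}]'

```text
time_s: 11.65
eef_pos: [0.6263, 0.0377, 0.1671]
tool_rot: [0.087, 0.881, -0.047, 0.463]
force: [-9.8, 3.0, 15.8]
finger_gap: 0.0
grip_force: 8.6
```

step_arm --commands '[{"travel": [-0.01, 0.0, -0.007], "angular": [0, 0, 0], "claw": -1}, {"travel": [-0.035, 0.0075, -0.0265], "angular": [0, 0, 0], "claw": -1}, {"travel": [-0.065, 0.009, -0.049], "angular": [0, 0, 0], "claw": -1}, {"travel": [-0.0975, 0.0025, -0.07], "angular": [0, 0, 0], "claw": -1}, {"travel": [-0.118, -0.007, -0.082], "angular": [0, 0, 0], "claw": -1}, {"travel": [-0.125, -0.012, -0.087], "angular": [0, 0, 0], "claw": -1}, {"travel": [-0.125, -0.012, -0.087], "angular": [0, 0, 0], "claw": -1}, {"travel": [-0.125, -0.012, -0.087], "angular": [0, 0, 0], "claw": -1}]'

```text
time_s: 12.45
eef_pos: [0.6218, 0.0239, 0.3135]
tool_rot: [0.089, 0.883, -0.047, 0.458]
force: [-0.6, -0.1, -0.3]
finger_gap: 0.001
grip_force: 0.0
```

step_arm --commands '[{"travel": [0, 0, 0], "angular": [0, 0, 0], "claw": -1}, {"travel": [0, 0, 0], "angular": [0, 0, 0], "claw": -1}]'

```text
time_s: 12.65
eef_pos: [0.6221, 0.025, 0.3128]
tool_rot: [0.088, 0.883, -0.046, 0.458]
force: [-0.8, -0.6, -0.2]
finger_gap: -0.001
grip_force: 0.0
```

```bash
python3 - <<'E'
from kin import *
import cv2
s=state();print(s["force"],s["grip_force"],clear(s["eef_pos"],R.from_quat(s["tool_rot"])))
for a in (.0,.1,.25,.35,.43,.54,.65,.8,.87,.89):print(a,rel(tcp(55,a,.17,0,-.2),rot(55,-.2)))
cv2.imwrite("pics/f.png",cv2.resize(capture("scene")[150:300,160:340],(720,600),interpolation=cv2.INTER_CUBIC))
p=np.load("p.npy")
for z in(.073,.089,.105):print(z,(proj("scene",W(p,np.array([[.05,0.008,z],[.05,0.008,z+.015],[.047,.006,.079]])))-[160,150])*4)
E
```

```text
[-0.82985711 -0.55767631 -0.24610311] 0.0 0.012730116470469033
0.0 (array([0.0002, 0.0018, 0.0017]), array([-0.02, -0.22,  0.08]))
0.1 (array([0.0135, 0.0092, 0.0092]), array([-0.02, -0.22,  0.08]))
0.25 (array([0.0343, 0.0174, 0.0217]), array([-0.02, -0.22,  0.08]))
0.35 (array([0.0483, 0.0208, 0.0307]), array([-0.02, -0.22,  0.08]))
0.43 (array([0.0595, 0.0224, 0.0383]), array([-0.02, -0.22,  0.08]))
0.54 (array([0.0749, 0.0228, 0.049 ]), array([-0.02, -0.22,  0.08]))
0.65 (array([0.09  , 0.0212, 0.06  ]), array([-0.02, -0.22,  0.08]))
0.8 (array([0.1097, 0.0159, 0.0754]), array([-0.02, -0.22,  0.08]))
0.87 (array([0.1184, 0.0121, 0.0825]), array([-0.02, -0.22,  0.08]))
0.89 (array([0.1209, 0.0109, 0.0846]), array([-0.02, -0.22,  0.08]))
0.073 [[361.53698942 438.53135357]
 [360.80573652 424.42507077]
 [356.70683159 429.35221298]]
0.089 [[360.75633385 423.4720654 ]
 [360.00524981 408.98322887]
 [356.70683159 429.35221298]]
0.105 [[359.95449829 408.0042032 ]
 [359.18276532 393.11703712]
 [356.70683159 429.35221298]]
```

View pics/f.png

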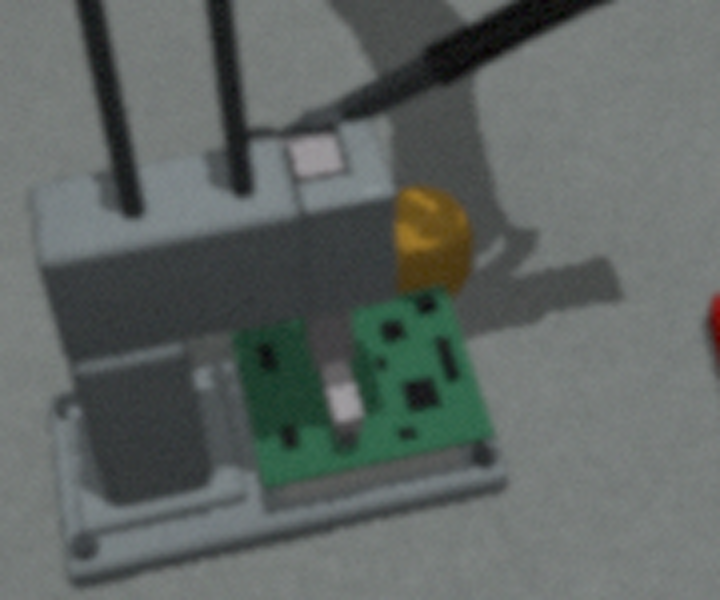

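The ram bar is now about 89 mm up, roughly 16 mm from home. The fourth stroke will be slow, with the second half in small steps.

step_arm --commands '[{"travel": [0.0135, 0.009, 0.009], "angular": [0, 0, 0], "claw": -1}, {"travel": [0.034, 0.0175, 0.0215], "angular": [0, 0, 0], "claw": -1}, {"travel": [0.048, 0.021, 0.0305], "angular": [0, 0, 0], "claw": -1}, {"travel": [0.0595, 0.0225, 0.038], "angular": [0, 0, 0], "claw": -1}, {"travel": [0.067, 0.0225, 0.0435], "angular": [0, 0, 0], "claw": -1}, {"travel": [0.067, 0.0225, 0.0435], "angular": [0, 0, 0], "claw": -1}]'

```text
time_s: 13.3
eef_pos: [0.6264, 0.0485, 0.2371]
tool_rot: [0.087, 0.882, -0.046, 0.461]
force: [-3.9, 0.9, 8.8]
finger_gap: 0.001
grip_force: 3.7
```

step_arm --commands '[{"travel": [0.004, 0, 0.003], "angular": [0, 0, 0], "claw": -1}, {"travel": [0.008, 0, 0.0055], "angular": [0, 0, 0], "claw": -1}, {"travel": [0.008, 0, 0.0055], "angular": [0, 0, 0], "claw": -1}]'

```text
time_s: 13.6
eef_pos: [0.6268, 0.0488, 0.2287]
tool_rot: [0.087, 0.881, -0.046, 0.462]
force: [-3.9, 0.9, 8.9]
finger_gap: 0.002
grip_force: 4.6
```

step_arm --commands '[{"travel": [0.004, 0, 0.003], "angular": [0, 0, 0], "claw": -1}, {"travel": [0.008, -0.001, 0.006], "angular": [0, 0, 0], "claw": -1}, {"travel": [0.008, -0.001, 0.006], "angular": [0, 0, 0], "claw": -1}]'

```text
time_s: 13.9
eef_pos: [0.6273, 0.0485, 0.2192]
tool_rot: [0.087, 0.881, -0.046, 0.463]
force: [-3.4, 2.1, 9.0]
finger_gap: 0.002
grip_force: 4.6
```

step_arm --commands '[{"travel": [0.003, 0, 0.002], "angular": [0, 0, 0], "claw": -1}, {"travel": [0.006, -0.001, 0.0045], "angular": [0, 0, 0], "claw": -1}, {"travel": [0.006, -0.001, 0.0045], "angular": [0, 0, 0], "claw": -1}]'

```text
time_s: 14.2
eef_pos: [0.6275, 0.048, 0.2123]
tool_rot: [0.087, 0.881, -0.046, 0.463]
force: [-4.6, 2.0, 12.3]
finger_gap: -0.002
grip_force: 6.3
```

step_arm --commands '[{"travel": [0.003, 0, 0.002], "angular": [0, 0, 0], "claw": -1}, {"travel": [0.006, -0.001, 0.0045], "angular": [0, 0, 0], "claw": -1}, {"travel": [0.006, -0.001, 0.0045], "angular": [0, 0, 0], "claw": -1}]'

```text
time_s: 14.5
eef_pos: [0.628, 0.0474, 0.2065]
tool_rot: [0.086, 0.88, -0.046, 0.465]
force: [-13.8, 2.2, 19.6]
finger_gap: -0.004
grip_force: 10.2
```

step_arm --commands '[{"travel": [0.003, 0, 0.002], "angular": [0, 0, 0], "claw": -1}, {"travel": [0.004, -0.001, 0.003], "angular": [0, 0, 0], "claw": -1}, {"travel": [0.004, -0.001, 0.003], "angular": [0, 0, 0], "claw": -1}]'

```text
time_s: 14.8
eef_pos: [0.6314, 0.0468, 0.2057]
tool_rot: [0.086, 0.878, -0.046, 0.468]
force: [-5.0, 3.1, 20.8]
finger_gap: -0.001
grip_force: 8.7
```

Commanded 5 mm gave under 1 mm of motion at about 20 N, with the lever part-way down. That looks like the dead stop. I'll measure the ram displacement in the images numerically before doing anything more.

```bash
python3 - <<'E'
from kin import *
import cv2
s=state();print(s["eef_pos"],s["force"])
p=np.load("p.npy")
g=np.mean([cv2.cvtColor(capture("scene"),cv2.COLOR_BGR2GRAY) for _ in range(4)],0).astype(np.uint8)
new=cv2.resize(g[150:300,160:340],(720,600),interpolation=cv2.INTER_CUBIC)
old=cv2.cvtColor(cv2.imread("pics/f.png"),cv2.COLOR_BGR2GRAY)
t0=cv2.cvtColor(cv2.imread("pics/scene0.png"),cv2.COLOR_BGR2GRAY)
t0=cv2.resize(cv2.resize(t0,(512,384),interpolation=cv2.INTER_AREA)[150:300,160:340],(720,600),interpolation=cv2.INTER_CUBIC)
for n,i in(("start",t0),("f",old),("now",new)):
    for box in((300,470,310,380),(60,220,270,370)):
        c=i[box[0]:box[1],box[2]:box[3]].astype(float);w=np.clip(c-140 if box[0]<200 else c-130,0,None)
        yy,xx=np.mgrid[box[0]:box[1],box[2]:box[3]];print(n,box[0],w.max(),(w*xx).sum()/w.sum(),(w*yy).sum()/w.sum())
    print(i[370:460:6,345])
for z in(.135,.105,.097,.089,.081,.073):print(z,((proj("scene",W(p,np.array([[.05,0,z+.0075]])))-[160,150])*4).round(1))
E
```

```text
[0.6313791  0.04683699 0.20567885] [-5.0122115   3.09482941 20.8112039 ]
start 300 23.0 341.579028436019 356.7843601895735
start 60 10.0 311.4400971012423 89.61330858203627
[129  83  64  62  65  69  66  68  68  67  66  55  49  59  79]
f 300 29.0 344.2833829024632 401.96614047128804
f 60 14.0 315.5960252245366 156.02073380470094
[ 93  95 114 146 155 156 155 155 134  85  64  51  46  57  67]
now 300 27.0 344.69679047962495 411.67839884601517
now 60 13.0 316.23849482103054 166.14330667365937
[ 72  89  96  98 122 151 156 155 156 151 113  72  57  51  67]
0.135 [[343.7 373.1]]
0.105 [[345.7 403.6]]
0.097 [[346.2 411.5]]
0.089 [[346.7 419.3]]
0.081 [[347.2 426.9]]
0.073 [[347.7 434.5]]
```

step_arm --commands '[{"travel": [-0.0041, 0, -0.0029], "angular": [0, 0, 0], "claw": -1}, {"travel": [-0.006, -0.001, -0.0085], "angular": [0, 0, 0], "claw": -1}, {"travel": [-0.004, -0.001, -0.009], "angular": [0, 0, 0], "claw": -1}, {"travel": [-0.002, -0.001, -0.0075], "angular": [0, 0, 0], "claw": -1}, {"travel": [-0.002, -0.001, -0.0075], "angular": [0, 0, 0], "claw": -1}]'

```text
time_s: 15.5
eef_pos: [0.6264, 0.0467, 0.2107]
tool_rot: [0.087, 0.879, -0.046, 0.467]
force: [-0.6, 2.5, 14.3]
finger_gap: -0.0
grip_force: 7.3
```

step_arm --commands '[{"travel": [0.0016, 0, 0.0011], "angular": [0, 0, 0], "claw": -1}, {"travel": [0.0025, 0, 0.0017], "angular": [0, 0, 0], "claw": -1}, {"travel": [0.0025, 0, 0.0017], "angular": [0, 0, 0], "claw": -1}]'

```text
time_s: 15.8
eef_pos: [0.6265, 0.0465, 0.2085]
tool_rot: [0.087, 0.878, -0.046, 0.468]
force: [-3.3, 2.7, 17.8]
finger_gap: 0.0
grip_force: 9.0
```

```bash
python3 - <<'E'
from kin import *
p=np.load("p.npy")
print(((proj("scene",W(p,np.array([[.065,.095,.022],[.065,.095,0],[.065,-.175,.022],[.065,-.175,0],[.047,0,.059],[.047,0,.065],[.034,.034,.265],[.034,-.05,.265]])))-[160,150])*4).round(1))
E
```

```text
[[508.9 473.7]
 [507.4 492.3]
 [ 62.9 575.3]
 [ 69.2 593. ]
 [347.8 450. ]
 [347.4 444.6]
 [394.2 192.6]
 [227.9 225.2]]
```

step_arm --commands '[{"travel": [0.0016, 0, 0.0011], "angular": [0, 0, 0], "claw": -1}, {"travel": [0.0016, 0, 0.0011], "angular": [0, 0, 0], "claw": -1}, {"travel": [0.0016, 0, 0.0011], "angular": [0, 0, 0], "claw": -1}]'

```text
time_s: 16.1
eef_pos: [0.6266, 0.0463, 0.2071]
tool_rot: [0.087, 0.878, -0.046, 0.469]
force: [-5.3, 2.5, 19.4]
finger_gap: -0.006
grip_force: 10.1
```

step_arm --commands '[{"travel": [0.0016, 0, 0.0011], "angular": [0, 0, 0], "claw": -1}, {"travel": [0.0016, 0, 0.0011], "angular": [0, 0, 0], "claw": -1}, {"travel": [0.0016, 0, 0.0011], "angular": [0, 0, 0], "claw": -1}]'

```text
time_s: 16.4
eef_pos: [0.6267, 0.0462, 0.2057]
tool_rot: [0.087, 0.878, -0.046, 0.469]
force: [-5.9, 2.8, 22.0]
finger_gap: -0.001
grip_force: 11.2
```

```bash
python3 - <<'E'
from kin import *
import cv2
g=np.mean([cv2.cvtColor(capture("scene"),cv2.COLOR_BGR2GRAY) for _ in range(4)],0).astype(np.uint8)
new=cv2.resize(g[150:300,160:340],(720,600),interpolation=cv2.INTER_CUBIC)
old=cv2.cvtColor(cv2.imread("pics/f.png"),cv2.COLOR_BGR2GRAY)
for i in(old,new):
    for b in((300,470,310,380),(60,220,270,370)):
        c=i[b[0]:b[1],b[2]:b[3]].astype(float);w=np.clip(c-135,0,None);yy=np.mgrid[b[0]:b[1],b[2]:b[3]][0];print((w*yy).sum()/w.sum())
    print(i[360:480:4,335:356].mean(1).astype(int))
p=np.load("p.npy")
for z in(.225,.24):print(z,((proj("scene",W(p,np.array([[0,0,z+.04],[0,0,z+.03]])))-[160,150])*4).round(1).tolist())
E
```

```text
402.09161101836395
156.21288262231863
[ 70  77  83  87  88  96 117 137 147 150 152 153 152 149 138 111  81  67
  59  53  50  51  56  63  74  81  79  75  79  86]
411.82108626198084
166.58124901683183
[ 63  62  64  71  81  86  87  92 108 131 147 151 153 154 153 151 146 129
  97  72  60  55  54  63  75  81  79  75  78  85]
0.225 [[313.4, 156.6], [314.4, 169.7]]
0.24 [[311.9, 136.5], [312.9, 150.0]]
```

At z≈0.206 the force rises steeply, from a plateau of about 9 N to 22 N, part-way down the stroke. That plateau fits the insertion force, and the ram's 10 mm advance fits as well, so the connector is home. Now I'll let the lever rise.

```bash
python3 - <<'E'
from kin import *
for a in (.62,.43,.25,.1,0):print(a,rel(tcp(55,a,.17,.003,-.2),rot(55,-.2)))
E
```

```text
0.62 (array([-0.0039,  0.0006, -0.0068]), array([0.14, 1.27, 0.08]))
0.43 (array([-0.0308,  0.0006, -0.0248]), array([0.14, 1.27, 0.08]))
0.25 (array([-0.0565, -0.0049, -0.0405]), array([0.14, 1.27, 0.08]))
0.1 (array([-0.0775, -0.0134, -0.0524]), array([0.14, 1.27, 0.08]))
0 (array([-0.091 , -0.021 , -0.0595]), array([0.14, 1.27, 0.08]))
```

step_arm --commands '[{"travel": [-0.008, 0.0005, -0.009], "angular": [0, 0, 0], "claw": -1}, {"travel": [-0.034, 0.0005, -0.027], "angular": [0, 0, 0], "claw": -1}, {"travel": [-0.06, -0.005, -0.043], "angular": [0, 0, 0], "claw": -1}, {"travel": [-0.081, -0.0135, -0.055], "angular": [0, 0, 0], "claw": -1}, {"travel": [-0.081, -0.0135, -0.055], "angular": [0, 0, 0], "claw": -1}, {"travel": [-0.081, -0.0135, -0.055], "angular": [0, 0, 0], "claw": -1}]'

```text
time_s: 17.2
eef_pos: [0.6196, 0.0297, 0.295]
tool_rot: [0.089, 0.882, -0.046, 0.461]
force: [1.1, -1.3, 2.8]
finger_gap: 0.003
grip_force: 1.3
```

```bash
python3 - <<'E'
from kin import *
s=state();print(s["force"],clear(s["eef_pos"],R.from_quat(s["tool_rot"])))
for a in (.1,0):print(a,rel(tcp(55,a,.17,.003,-.2),rot(55,-.2)))
E
```

```text
[ 1.12065776 -1.29116643  2.75077239] 0.028994846322076773
0.1 (array([-0.0053,  0.0041,  0.0002]), array([-0.03,  0.22, -0.04]))
0 (array([-0.0187, -0.0035, -0.0071]), array([-0.03,  0.22, -0.04]))
```

step_arm --commands '[{"travel": [-0.01, -0.002, -0.004], "angular": [0, 0, 0], "claw": -1}, {"travel": [-0.0175, -0.0035, -0.007], "angular": [0, 0, 0], "claw": -1}, {"travel": [-0.0175, -0.0035, -0.007], "angular": [0, 0, 0], "claw": -1}, {"travel": [-0.0175, -0.0035, -0.007], "angular": [0, 0, 0], "claw": -1}]'

```text
time_s: 17.6
eef_pos: [0.6214, 0.0248, 0.3094]
tool_rot: [0.089, 0.883, -0.047, 0.458]
force: [-0.1, -1.7, 2.1]
finger_gap: -0.001
grip_force: 1.3
```

step_arm --commands '[{"travel": [0, 0, -0.02], "angular": [0, 0, 0], "claw": -1}, {"travel": [0, 0, -0.05], "angular": [0, 0, 0], "claw": -1}, {"travel": [0, 0, -0.08], "angular": [0, 0, 0], "claw": -1}, {"travel": [0, 0, -0.08], "angular": [0, 0, 0], "claw": -1}, {"travel": [0, 0, -0.08], "angular": [0, 0, 0], "claw": -1}, {"travel": [0, 0, -0.08], "angular": [0, 0, 0], "claw": -1}]'

```text
time_s: 18.2
eef_pos: [0.5574, 0.0386, 0.3548]
tool_rot: [0.088, 0.883, -0.047, 0.458]
force: [-0.2, -0.8, 1.0]
finger_gap: -0.0
grip_force: 0.0
```

```bash
python3 - <<'E'
from kin import *
import cv2
s=state();print(s["force"],s["eef_pos"],s["qvel"].round(3))
g=np.mean([cv2.cvtColor(capture("scene"),cv2.COLOR_BGR2GRAY) for _ in range(3)],0).astype(np.uint8)
new=cv2.resize(g[150:300,160:340],(720,600),interpolation=cv2.INTER_CUBIC)
old=cv2.cvtColor(cv2.imread("pics/f.png"),cv2.COLOR_BGR2GRAY)
for i in(old,new):
    for b in((300,470,310,380),(60,220,270,370)):
        c=i[b[0]:b[1],b[2]:b[3]].astype(float);w=np.clip(c-135,0,None);yy=np.mgrid[b[0]:b[1],b[2]:b[3]][0];print((w*yy).sum()/w.sum())
# lever angle check: change of the picture round the lever since f (lever at top then)
d=cv2.absdiff(old,new);print("lever region diff",d[0:110,430:600].mean(),d[0:110,430:600].max(),"table ref",d[500:600,500:700].mean())
E
```

```text
[-0.23582524 -0.76527297  1.04574145] [0.55737263 0.03860131 0.35478457] [ 0.006  0.011  0.005 -0.006 -0.007  0.004  0.007]
402.09161101836395
156.21288262231863
410.4864546525324
165.7408498482414
lever region diff 2.7816042780748664 44 table ref 1.7943
```

```bash
python3 -c "
from rig import *
print(finish_job())"
```

```text
the job is handed in; nothing more can be done
None
```

I handed the job in. After three full strokes, the connector came to a dead stop about 0.65 rad down the fourth at 22 N. I judged it home from that force and the ram's movement in the images, not from a direct measurement. The lever is back at the top, the hand is clear, and I felt no contact with the work light.

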